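# Load the fish tins into the cold case

### The arm

A 7-joint arm with a two-finger parallel gripper is mounted at the origin on the work surface. World frame = base frame: x ahead of the robot, y to its left, z up, the work surface at z = 0. Lengths are in m, angles in rad, forces in N, time in s.
With the tool pointing down it reaches from about 0.425 to 0.825 m from the base axis. Payload 3.6 kg.
Tool frame: the origin (TCP) lies at the very end of the fingers, on their centre line; the grasp point (between the pads) lies 19 mm behind it; z points along the fingers, y is the line along which they close (so a half turn about z gives the same grasp; the last joint's range is limited). The gripper opens to 85 mm and grips with 20 to 120 N. Pads are 22 mm wide; open, the fingers measure 114 mm over their backs; the gripper's body (76 mm by 85 mm) begins 54 mm behind the grasp point. The pads swing forward as they close: fully open they stand 13 mm farther back than shut.
Start: joints at [1.254, 0.615, -0.013, 1.423, 0.008, 1.103, -0.04], TCP at [0.186, -0.623, 0.231] pointing down, gripper open.
Joint ranges: [-3.12, 3.12], [-0.3, 2.06], [-1.34, 1.32], [0.26, 2.42], [-1.36, 4.5], [0.01, 1.98], [-2.84, 2.84]. Speed limits (rad/s): [2.79, 2.79, 3.14, 3.14, 3.14, 3.14, 3.14].

### API

Orientations are given as a unit quaternion [x, y, z, w].
In Python, from station import arm, imaging, finish_job gives the robot as it stands. Calls block until the motion is done:
- arm.movep(position, orientation): joint-space move of the TCP to a pose.
- arm.line_to(position, velocity=0.15, ori=None): straight line of the TCP; ori=None keeps the orientation; velocity is the mean speed in m/s.
- arm.move_j(angles): joint-space move.
- arm.move_gripper(opening, effort=None): opening from 0.0 (shut) to 1.0 (fully open); effort is the grip in N (None keeps the last); returns when the fingers have stopped.
- arm.pause(seconds).
- arm.ik(position, orientation): joint angles nearest the present ones, or None.
- imaging.snapshot(name): name is "side" or "top" or "wrist"; returns the picture (480x640x3 uint8, blue, green, red); there is no depth.
- imaging.camera_info(name): a dict with "fx", "fy", "cx", "cy" (pixels), "dist_coeffs" ([k1, k2, p1, p2, k3] as OpenCV has them; the pictures are not rectified), "R" (3x3) and "t" (3): a world point X has camera coordinates R X + t; the wrist camera has in their place "T_tool_cam" (4x4, takes a point from camera to tool coordinates, whose origin is the TCP and whose axes are the flange's). Camera axes: x right, y down, z forward; pixel columns grow to the right and rows downward; lengths in m; the calibration is good to about 2 mm. A picture is of the moment at which its call begins: read the wrist's pose just before it. camera_info takes no time and is no camera call.
A pose or a line that the arm cannot do raises arm.MotionError and nothing moves.
- finish_job(): hands the job in; it is judged then, once.
Trained networks look in the newest picture that a camera, given by its name, has taken for a name from the list of things; names that differ only in an ending like _2 or _b are one class to them, and where a whole thing is asked for, a point or a joint stands for the part that bears it (a point fixed in the world has none). Each returns a list of dicts, best first, with "confidence" (0 to 1); they miss things now and then, are a little off and sometimes report something else, mostly with a low value. They report only what shows in the picture. A call takes as long as a camera call.
- imaging.trace(camera, thing): "mask" (480x640 bool, what is visible of it) and "box" ([left, top, right, bottom] in pixels, round what is visible of it).
- imaging.mark_of(camera, thing): "point" ([column, row] in pixels: a listed point, or the origin of a listed thing).
Readings, each from a call of its own:
- arm.get_time(): time.
- arm.get_joint_positions(): joint angles.
- arm.get_dq(): joint speeds.
- arm.get_effort(): joint torques, N m.
- arm.get_tool_pos(): TCP position.
- arm.get_eef_rot(): TCP orientation.
- arm.get_ft_force(): force on the tool from outside, world axes, zero at the start.
- arm.get_wrist_torque(): the same for the moment, N m.
- arm.get_opening(): opening from 0.0 (shut) to 1.0 (fully open).
- arm.get_finger_force(): force on a finger pad.
Only numpy, scipy, OpenCV 4.12 (cv2) and the standard library are available. Lean on these libraries where they do the work, as an engineer would, in place of code of your own. Each camera call takes 0.05 s, during which the arm holds its last target. There are 200 camera calls.

### The job

Pull the mint tray right out of the small cold case onto the bench in front of it, set the white tin plate down flat over the tray's two upright pins so that both pins come through its two round holes, and set every tin lid up on the tray floor, one to a square opening of the plate (in any openings). Then slide the loaded tray back into the case until it is fully home against the back, and leave the bowl, the whetstone and the white bottle where they are.

Things in the scene. Friction and masses are not known exactly. Their poses are not given: they have to be found in the camera images.
- case: Fixed counter-top cold case on the bench, white with a clear cover (all sizes in mm). Origin: middle of its inner floor, level with the bench, on which the tray slides. x points into the case, z up. Inside: x -105 (open mouth) to +105 (back), y -99 to +99, cover at z 70 to 82. Walls 14 thick. The tray, fully home against the back, has its origin at x = +5, with 4 of sideways play.
- case_mouth (a point): Middle of the mouth on the bench, case x = -105, y = 0. Guide vanes 22 high flare outward from its sides to x = -138. At the start the tray stands inside, its x along the case's x, up to 50 short of home; it is wholly out when its origin is beyond case x = -205.
- case_back (a point): Middle of the inner back, case x = +105, y = 0, on the bench. Behind it is a solid white machine block 226 wide, 82 deep, 110 high.
- tray: Loose mint plastic tray, about 300 g, 200 (x) by 190 (y), walls 24 high and 5 thick, floor 5 thick. Origin: centre of the underside; x points into the case, z up. A ledge with its top at z = 20, on which the plate rests, runs along both long walls (y from 80 to 90 each side). Two upright pins on the midline; a pull bar at the -x end, held by arms at y = +40 and -40.
- pull_bar (a point): Middle of the top edge of the tray's pull bar, at tray x = -180, y = 0, z = 42. The bar is 12 thick (tray x), 88 long (tray y) and reaches from z = 12 to 42; pinched from above across its thickness; about 74 free between it and the tray wall.
- pin_a (a point): Tip of the steel pin at tray x = -75, y = 0, z = 36. Both pins are upright, 10 in diameter, coned over the last 6 to 5 at the tip.
- pin_b (a point): Tip of the other pin, at tray x = +75, y = 0, z = 36.
- plate: Loose white plastic tin plate, about 150 g, 180 (x) by 170 (y), 4 thick, flat on the bench at the start. Origin: centre of the underside, z up. Six square openings 50 wide at x = -58, 0, +58, y = -52, +52, and two round holes. On its middle a grip bar 46 long (x), 10 thick (y), z 4 to 22. Either end may go on either pin. Seated, its origin is 20 above the tray's and its x along the tray's.
- hole_a (a point): Centre of the round hole, 12.5 in diameter, at plate x = -75, y = 0, on the underside.
- hole_b (a point): Centre of the other, like round hole at plate x = +75, y = 0, on the underside.
- tin1: Loose closed fish tin, 44 in diameter, 42 high, 90 g, lying flat (lid up) on the bench at the start; all tins are alike and some may be absent. Standing on the tray floor its origin is at tray z = 5. Origin: centre of the underside, z up.
- tin2: Loose closed fish tin, 44 in diameter, 42 high, 90 g, lying flat (lid up) on the bench at the start; all tins are alike and some may be absent. Standing on the tray floor its origin is at tray z = 5. Origin: centre of the underside, z up.
- tin3: Loose closed fish tin, 44 in diameter, 42 high, 90 g, lying flat (lid up) on the bench at the start; all tins are alike and some may be absent. Standing on the tray floor its origin is at tray z = 5. Origin: centre of the underside, z up.
- tin4: Loose closed fish tin, 44 in diameter, 42 high, 90 g, lying flat (lid up) on the bench at the start; all tins are alike and some may be absent. Standing on the tray floor its origin is at tray z = 5. Origin: centre of the underside, z up.
- tin5: Loose closed fish tin, 44 in diameter, 42 high, 90 g, lying flat (lid up) on the bench at the start; all tins are alike and some may be absent. Standing on the tray floor its origin is at tray z = 5. Origin: centre of the underside, z up.
- tin6: Loose closed fish tin, 44 in diameter, 42 high, 90 g, lying flat (lid up) on the bench at the start; all tins are alike and some may be absent. Standing on the tray floor its origin is at tray z = 5. Origin: centre of the underside, z up.
- bowl: Bystander: steel bowl, 120 across, 60 high. Origin: centre of the underside.
- whetstone: Bystander: brick-red whetstone block 60 x 170 x 30. Origin: centre of the underside.
- spray: Bystander: white bottle, 64 in diameter, 170 high. Origin: centre of the underside.

How it is judged:
By the outcome, as a careful person would: the job done as asked, in the order asked, and still so for the second after the job is handed in, with the robot touching nothing.
Of tin1, tin2, tin3, tin4, tin5, tin6 only 4 to 6 are there at a start; the rules pass over those that are not, and their reading is None.
At some moment in a run one of tin1, tin2, tin3, tin4, tin5, tin6 may be knocked a few centimetres aside while the robot is not near it.
It also fails if it takes over 210 s, if anything falls off the work surface, if the arm or the gripper's body presses on something with over 40 N, if the wrist force passes 120 N, or if a joint passes its speed limit or range.

## Working session

There is one attempt and no reset: what is moved stays moved. The work goes in short steps, each a Python script; the robot and the scene stay as the last script left them, time stands still between calls to the robot, and variables do not carry over. Pictures are saved under pics/ and viewed, at most 14 in all, crops included, and the job is handed in when it is done.

```bash
mkdir -p pics && ls && python3 - <<'E'
from station import arm, imaging
import cv2, numpy as np
for n in ("top","side"):
    im=imaging.snapshot(n); cv2.imwrite(f"pics/{n}0.png",im)
    c=imaging.camera_info(n); print(n,{k:np.round(v,4).tolist() for k,v in c.items()})
    for th in ["case","case_mouth","case_back","tray","pull_bar","pin_a","plate","hole_a","tin1","bowl","whetstone","spray"]:
        print(th,[(round(d["confidence"],2),np.round(d["point"]).tolist()) for d in imaging.mark_of(n,th)])
print({k:np.round(v,4).tolist() for k,v in imaging.camera_info("wrist").items()})
print(arm.get_tool_pos(),arm.get_eef_rot(),arm.get_time())
E
```

```text
pics
station.py
top {'fx': 495.7258, 'fy': 495.7258, 'cx': 321.0551, 'cy': 237.1033, 'dist_coeffs': [-0.0045, 0.0, 0.0, 0.0, 0.0], 'R': [[-0.0288, -0.9996, -0.0054], [-0.9854, 0.0293, -0.1678], [0.1678, 0.0005, -0.9858]], 't': [0.0416, 0.5458, 1.0489]}
case [(0.79, [180.0, 231.0])]
case_mouth []
case_back [(0.37, [228.0, 334.0])]
tray [(0.66, [510.0, 304.0])]
pull_bar [(0.66, [270.0, 227.0])]
pin_a [(0.59, [226.0, 226.0]), (0.21, [407.0, 214.0])]
plate [(0.77, [444.0, 209.0]), (0.43, [228.0, 333.0])]
hole_a [(0.95, [408.0, 216.0]), (0.62, [472.0, 206.0])]
tin1 [(0.91, [480.0, 297.0]), (0.82, [441.0, 291.0]), (0.8, [517.0, 232.0]), (0.61, [510.0, 301.0])]
bowl [(0.83, [362.0, 132.0])]
whetstone [(0.94, [229.0, 337.0])]
spray [(0.69, [266.0, 142.0])]
side {'fx': 529.9984, 'fy': 529.9984, 'cx': 323.5895, 'cy': 238.3853, 'dist_coeffs': [-0.0158, 0.0, 0.0, 0.0, 0.0], 'R': [[0.9347, -0.3553, 0.0134], [-0.19, -0.5307, -0.826], [0.3006, 0.7695, -0.5636]], 't': [-0.5066, 0.1473, 1.3449]}
case [(0.74, [299.0, 195.0]), (0.45, [317.0, 346.0])]
case_mouth []
case_back [(0.69, [398.0, 358.0]), (0.46, [303.0, 200.0])]
tray [(0.81, [302.0, 203.0])]
pull_bar [(0.86, [318.0, 218.0])]
pin_a [(0.92, [309.0, 201.0]), (0.33, [321.0, 349.0])]
plate [(0.71, [388.0, 303.0]), (0.21, [399.0, 323.0])]
hole_a [(0.62, [369.0, 288.0]), (0.59, [401.0, 324.0]), (0.51, [302.0, 202.0])]
tin1 [(0.96, [324.0, 369.0]), (0.84, [314.0, 320.0]), (0.71, [317.0, 346.0]), (0.57, [398.0, 360.0])]
bowl []
whetstone []
spray [(0.75, [376.0, 208.0]), (0.38, [300.0, 194.0])]
{'fx': 352.5398, 'fy': 352.5398, 'cx': 317.7359, 'cy': 238.3008, 'dist_coeffs': [-0.0671, 0.0, 0.0, 0.0, 0.0], 'T_tool_cam': [[-0.0009, -0.9509, -0.3095, 0.0795], [1.0, -0.0006, -0.001, -0.0011], [0.0008, -0.3095, 0.9509, -0.1423], [0.0, 0.0, 0.0, 1.0]]}
[ 0.18573461 -0.62284022  0.2312856 ] [ 9.89518149e-01  1.44408544e-01  1.00926407e-05 -6.88825478e-05] 1.3
```

View pics/top0.png

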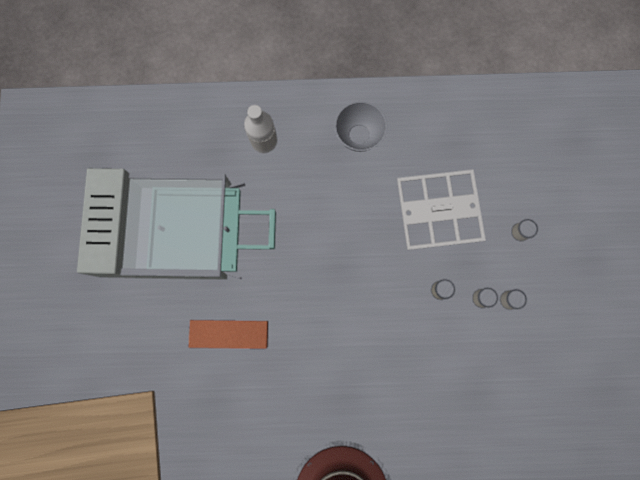

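View pics/side0.png

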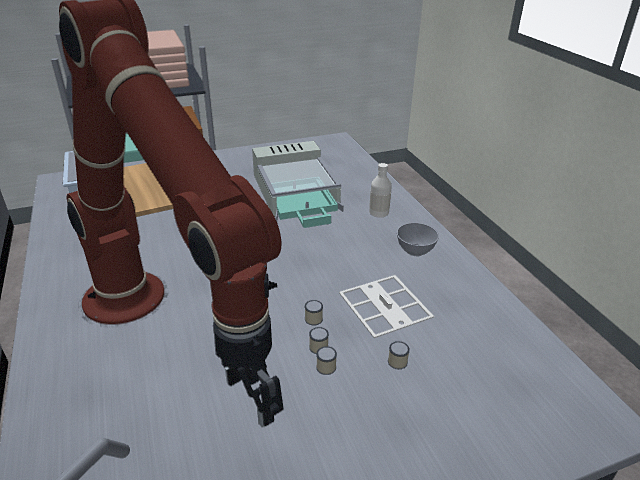

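```bash
cat > h.py <<'E'
from station import arm, imaging, finish_job
import cv2, numpy as np
from scipy.spatial.transform import Rotation as Rot
def q(phi): return [np.cos(phi/2),np.sin(phi/2),0,0]     # tool down, tool x at world angle phi
def campose(n, pose=None):
    c=imaging.camera_info(n)
    if n!="wrist": R=np.array(c["R"]); return c,R,np.array(c["t"])
    p,o=pose if pose else (arm.get_tool_pos(),arm.get_eef_rot())
    T=np.eye(4); T[:3,:3]=Rot.from_quat(o).as_matrix(); T[:3,3]=p
    M=np.linalg.inv(T@np.array(c["T_tool_cam"])); return c,M[:3,:3],M[:3,3]
def K(c): return np.array([[c["fx"],0,c["cx"]],[0,c["fy"],c["cy"]],[0,0,1.]])
def to_world(n,px,z,pose=None):
    c,R,t=campose(n,pose)
    u=cv2.undistortPoints(np.array(px,float).reshape(-1,1,2),K(c),np.array(c["dist_coeffs"])).reshape(-1,2)
    d=np.c_[u,np.ones(len(u))]@R; o=-R.T@t
    return o+d*((z-o[2])/d[:,2])[:,None]
def to_px(n,X,pose=None):
    c,R,t=campose(n,pose)
    return cv2.projectPoints(np.array(X,float).reshape(-1,1,3),cv2.Rodrigues(R)[0],t,K(c),np.array(c["dist_coeffs"]))[0].reshape(-1,2)
def marks(n,thing,z,conf=0.4):
    ds=[d for d in imaging.mark_of(n,thing) if d["confidence"]>=conf]
    return [(round(d["confidence"],2),to_world(n,d["point"],z)[0].round(4)) for d in ds]
def rpose(): return (arm.get_tool_pos(),arm.get_eef_rot())
def tf(origin,yaw,p):    # local -> world
    c,s=np.cos(yaw),np.sin(yaw); p=np.array(p,float)
    return np.array([origin[0]+c*p[0]-s*p[1],origin[1]+s*p[0]+c*p[1],p[2]])
def ang(a): return (a+np.pi/2)%np.pi-np.pi/2
E
python3 - <<'E'
from h import *
W=lambda n,p,z:to_world(n,p,z).round(3).tolist()
print("cover front",W("top",[(226,177),(222,278)],.082),"block",W("top",[(90,170),(129,170),(118,273),(79,272)],.110))
print("vanes",W("top",[(245,185),(242,278)],.022),"bar",W("top",[(273,209),(274,248)],.042),"pin",W("top",[(226,226),(227,229)],.036))
print("plate holes",W("top",[(408,214),(472,206)],.004))
print("tins",W("top",[(480,297),(441,291),(517,232),(510,301)],0),W("top",[(488,297),(446,289),(528,229),(517,299)],.042))
print("bowl",W("top",[(362,132)],0),"stone",W("top",[(229,337)],0),"spray",W("top",[(264,146)],0))
p=arm.get_tool_pos()
for pos,phi in [((0.5,0.05,.33),0),((0.5,0.05,.33),np.pi)]:
    print(arm.ik(list(pos),q(phi)))
E
```

```text
cover front [[0.68, 0.229, 0.082], [0.459, 0.237, 0.082]] block [[0.696, 0.515, 0.11], [0.693, 0.431, 0.11], [0.473, 0.446, 0.11], [0.478, 0.527, 0.11]]
vanes [[0.678, 0.197, 0.022], [0.464, 0.204, 0.022]] bar [[0.615, 0.131, 0.042], [0.526, 0.13, 0.042]] pin [[0.58, 0.238, 0.036], [0.573, 0.236, 0.036]]
plate holes [[0.602, -0.177, 0.004], [0.617, -0.326, 0.004]]
tins [[0.407, -0.329, 0.0], [0.423, -0.242, 0.0], [0.553, -0.426, 0.0], [0.396, -0.395, 0.0]] [[0.405, -0.333, 0.042], [0.425, -0.243, 0.042], [0.552, -0.434, 0.042], [0.399, -0.395, 0.042]]
bowl [[0.806, -0.08, 0.0]] stone [[0.335, 0.237, 0.0]] spray [[0.779, 0.155, 0.0]]
[ 0.18814944  0.32214276 -0.45713606  1.67021796  0.15144093  1.18441334
 -1.87665214]
[ 0.56838589  0.46616304 -1.08551612  1.66037479  0.42822219  1.27789919
  0.97062381]
```

```bash
python3 - <<'E'
from h import *
arm.movep([0.60,0.13,0.22],q(0)); pose=rpose(); im=imaging.snapshot("wrist"); cv2.imwrite("pics/w1.png",im)
print(np.round(pose[0],4),np.round(pose[1],4),arm.get_time(),np.round(arm.get_joint_positions(),2))
for t,z in [("pull_bar",.042),("pin_a",.036),("case_mouth",0),("tray",0)]: print(t,marks("wrist",t,z,.2))
E
```

```text
[0.6003 0.1287 0.22  ] [ 1.e+00 -1.e-03  0.e+00  4.e-04] 4.3667 [-0.09  0.58 -0.27  1.54  0.17  1.04 -1.97]
pull_bar []
pin_a [(0.59, array([0.5746, 0.2424, 0.036 ]))]
case_mouth []
tray []
```

View pics/w1.png

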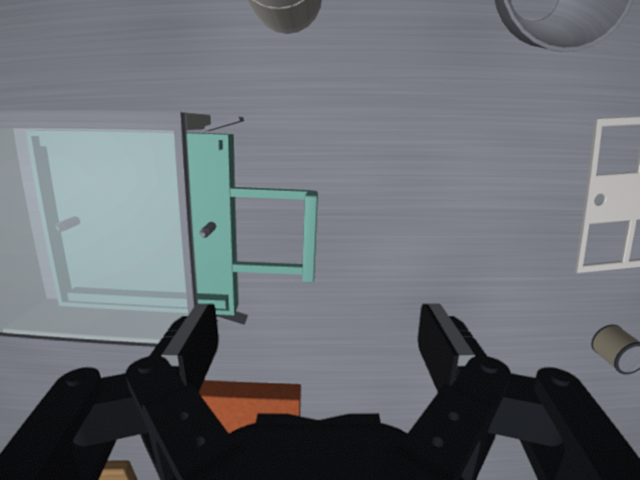

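```bash
python3 - <<'E'
from h import *
W=lambda p,z:to_world("wrist",p,z).round(4).tolist()
print("bar",W([(305,192),(317,192),(315,281),(303,281)],.042))
print("wall",W([(235,135),(237,315)],.024)); print("pin",W([(213,226),(76,222)],.036))
print("cover front edge",W([(181,113),(196,310)],.082)); print("vanes",W([(243,119),(246,321)],.022))
print("arms",W([(232,189),(232,268)],.03))
E
```

```text
bar [[0.6197, 0.1427, 0.042], [0.6197, 0.1317, 0.042], [0.5303, 0.1339, 0.042], [0.5303, 0.1458, 0.042]]
wall [[0.6702, 0.2079, 0.024], [0.481, 0.2196, 0.024]]
pin [[0.5857, 0.2325, 0.036], [0.5904, 0.371, 0.036]]
cover front edge [[0.6887, 0.2352, 0.082], [0.5198, 0.2415, 0.082]]
vanes [[0.6845, 0.1999, 0.022], [0.4723, 0.2107, 0.022]]
arms [[0.6206, 0.2127, 0.03], [0.5392, 0.219, 0.03]]
```

```bash
python3 - <<'E'
from h import *
a=np.deg2rad(87.2); u=np.array([np.cos(a),np.sin(a),0]); o=q(a-np.pi/2)
b=np.array([0.575,0.1388,0])
arm.move_gripper(0.7,40)
arm.movep(list(b+[0,0,.09]),o); arm.line_to(list(b+[0,0,.016]),0.08)
print(arm.get_ft_force())
arm.move_gripper(0.0,50); print("open",arm.get_opening(),arm.get_finger_force(),arm.get_ft_force())
for d in (.05,.12,.198):
    arm.line_to(list(b-u*d+[0,0,.016]),0.08); print(d,np.round(arm.get_ft_force(),1),arm.get_opening())
arm.move_gripper(0.6); p=arm.get_tool_pos(); arm.line_to([p[0],p[1],.12],.15)
arm.movep([0.61,0.05,.25],q(a-np.pi/2)); pose=rpose(); im=imaging.snapshot("wrist"); cv2.imwrite("pics/w2.png",im); np.savez("w2",p=pose[0],o=pose[1])
for t,z in [("pull_bar",.042),("pin_a",.036),("case_mouth",0),("tray",0)]: print(t,marks("wrist",t,z,.2))
print(arm.get_time(),p)
E
```

```text
[ 0.30333401  0.72662205 -0.61959691]
open 0.1333139396444706 52.53887236118317 [-1.18542529 -2.47323411  5.06238011]
0.05 [ 0.5 -0.2  6.3] 0.12988134536592477
0.12 [0.4 3.  6.3] 0.12752994334790532
0.198 [-0.2  2.4  6.6] 0.1294350138264039
pull_bar [(0.93, array([ 0.5604, -0.0561,  0.042 ]))]
pin_a [(0.81, array([0.5645, 0.0463, 0.036 ])), (0.78, array([0.577 , 0.1957, 0.036 ]))]
case_mouth []
tray [(0.93, array([0.5706, 0.1233, 0.    ]))]
12.325 [ 0.56484818 -0.05970491  0.01564271]
```

View pics/w2.png

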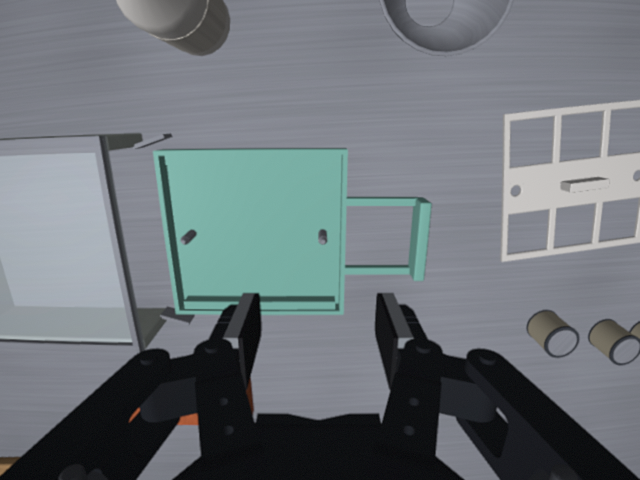

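```bash
python3 - <<'E'
from h import *
for phi in (85.5,-94.5):
    for z in (.05,.2): 
        for pos,pp in (((.571,.121,z),phi),((.61,-.25,z),phi+10)):
            r=arm.ik(list(pos),q(np.deg2rad(pp))); print(phi,z,pos, None if r is None else r.round(2))
# measure pins from two opposite orientations
def pins():
    pose=rpose(); imaging.snapshot("wrist"); m=[x for x in marks("wrist","pin_a",.036,.4)][:2]; 
    m=sorted([x[1] for x in m],key=lambda v:v[1]); print([x.tolist() for x in m],np.round(pose[0],4)); return m
for phi in (85.5,-94.5):
    try:
        arm.movep([.571,.121,.2],q(np.deg2rad(phi))); pins()
        arm.line_to([.571,.121,.15],.1); pins()
    except arm.MotionError as e: print(e)
cv2.imwrite("pics/w3.png",imaging.snapshot("wrist")); print(arm.get_time())
E
```

```text
85.5 0.05 (0.571, 0.121, 0.05) [ 0.1   0.81 -0.57  1.78  0.62  0.74 -0.89]
85.5 0.05 (0.61, -0.25, 0.05) [ 0.71  0.92 -0.65  1.55  0.66  0.91 -0.08]
85.5 0.2 (0.571, 0.121, 0.2) [ 0.18  0.63 -0.7   1.65  0.46  1.03 -0.75]
85.5 0.2 (0.61, -0.25, 0.2) [ 0.74  0.75 -0.73  1.42  0.52  1.16  0.04]
-94.5 0.05 (0.571, 0.121, 0.05) [-0.68  0.87  0.75  1.81 -0.81  0.8  -2.73]
-94.5 0.05 (0.61, -0.25, 0.05) [ 0.34  0.83  0.02  1.56 -0.03  0.75 -2.67]
-94.5 0.2 (0.571, 0.121, 0.2) [-0.85  0.79  1.13  1.68 -0.77  1.18 -2.74]
-94.5 0.2 (0.61, -0.25, 0.2) [ 0.32  0.66  0.06  1.44 -0.04  1.05 -2.65]
[[0.5677, 0.0451, 0.036], [0.5746, 0.1965, 0.036]] [0.5714 0.1203 0.2   ]
[[0.5761, 0.1972, 0.036]] [0.5713 0.1213 0.1503]
[[0.5691, 0.0468, 0.036], [0.5759, 0.1931, 0.036]] [0.5706 0.121  0.1994]
[[0.5686, 0.0473, 0.036], [0.5765, 0.1955, 0.036]] [0.5713 0.1207 0.1501]
16.8417
```

```bash
python3 - <<'E'
from h import *
def holes(z):
    pose=rpose(); im=imaging.snapshot("wrist"); m=sorted([x[1] for x in marks("wrist","hole_a",z,.4)][:2],key=lambda v:v[1]); 
    m=np.array(m); d=m[1]-m[0]; c=m.mean(0); y=np.arctan2(d[1],d[0]); print(m.round(4).tolist(),c.round(4),np.rad2deg(y),np.linalg.norm(d)); return c,y,im
arm.movep([.61,-.25,.2],q(np.deg2rad(95.5))); c1,y1,im=holes(.004)
arm.movep([c1[0],c1[1],.2],q(y1+0.01)); c2,y2,im=holes(.004)
cv2.imwrite("pics/w4.png",im)
arm.movep([c1[0],c1[1],.2],q(y1-np.pi)); c3,y3,im=holes(.004)
print(arm.get_time())
E
```

```text
[[0.6208, -0.3223, 0.004], [0.6044, -0.1748, 0.004]] [ 0.6126 -0.2486  0.004 ] 96.34445514195183 0.14840892830284838
[[0.622, -0.3252, 0.004], [0.6057, -0.1767, 0.004]] [ 0.6138 -0.251   0.004 ] 96.26395553785191 0.14939190071754224
[[0.6179, -0.3253, 0.004], [0.6073, -0.1778, 0.004]] [ 0.6126 -0.2516  0.004 ] 94.11046077608687 0.1478803908569354
21.3167
```

View pics/w4.png

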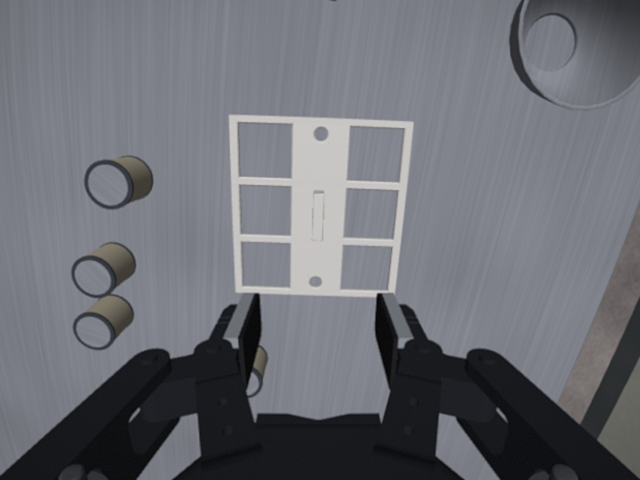

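```bash
python3 - <<'E'
from h import *
ph=np.deg2rad(95.6); o=q(ph)
arm.move_gripper(0.45,60)
arm.movep([.613,-.251,.08],o); arm.line_to([.613,-.251,.008],.08)
print(np.round(arm.get_ft_force(),1),np.round(arm.get_tool_pos(),4)); arm.move_gripper(0,70); print(arm.get_opening(),arm.get_finger_force())
arm.line_to([.613,-.251,.15],.12); print(arm.get_opening(),np.round(arm.get_ft_force(),1))
pose=rpose(); im=imaging.snapshot("wrist"); cv2.imwrite("pics/w5.png",im)
for d in imaging.mark_of("wrist","hole_a"): print(d)
zz=pose[0][2]-.008+.004; R=Rot.from_quat(pose[1]).as_matrix()
for c,m in marks("wrist","hole_a",zz,.2): print(c,m,(R.T@(m-pose[0])).round(4))
print(arm.get_time())
E
```

```text
[-0.4  0.4 -0.5] [ 0.6136 -0.2512  0.0086]
0.0946966437958014 73.05270195007324
0.09095791854456034 [-0.  -0.8 -0.9]
{'point': [319.3, 422.5], 'confidence': 0.97}
{'point': [316.9, 136.7], 'confidence': 0.63}
0.97 [ 0.6201 -0.3217  0.1449] [-0.0713  0.0008  0.0039]
0.63 [ 0.6047 -0.1753  0.1449] [ 0.0759 -0.0002  0.0041]
26.725
```

View pics/w5.png

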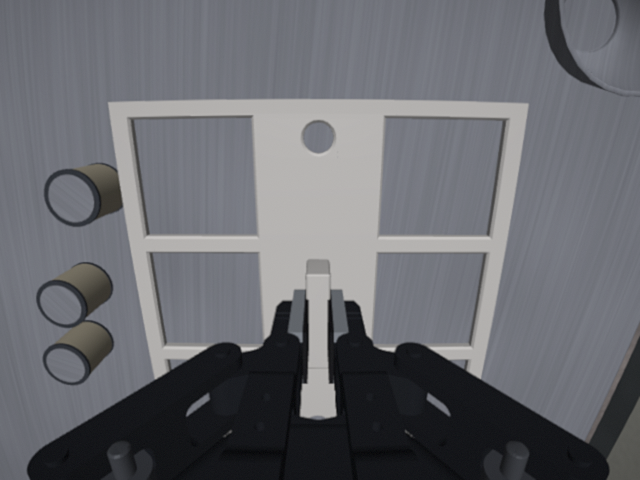

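```bash
cat >> h.py <<'E'
def tcp_for(c,yaw,off=(.0015,.0003),dy=-0.005):   # TCP pose putting the held plate's centre at c
    phi=yaw-dy; v=tf((0,0),phi,[off[0],off[1],0]); return [c[0]-v[0],c[1]-v[1]],q(phi)
E
python3 - <<'E'
from h import *
xy,o=tcp_for((.572,.121),np.deg2rad(87.2))
arm.movep([.6,-.05,.15],o); arm.movep(xy+[.10],o); arm.line_to(xy+[.0496],.08)
arm.pause(.2); pose=rpose(); im=imaging.snapshot("wrist"); 
cv2.imwrite("pics/w6.png",cv2.resize(im[60:460,200:440],None,fx=1.5,fy=1.5))
print(np.round(pose[0],4),np.array(xy),np.round(arm.get_ft_force(),1))
for n in ("hole_a","pin_a"): print(n,[(d["confidence"],d["point"]) for d in imaging.mark_of("wrist",n)])
# expected pixel of front pin and hole
R=Rot.from_quat(pose[1]).as_matrix()
print(arm.get_time())
E
```

```text
[0.5726 0.1197 0.0502] [0.57223393 0.11948829] [ 0.3  0.2 -0.9]
hole_a [(0.75, [319.1, 421.9]), (0.71, [318.9, 139.6])]
pin_a [(0.94, [315.2, 413.4]), (0.94, [318.9, 135.0])]
29.4333
```

View pics/w6.png

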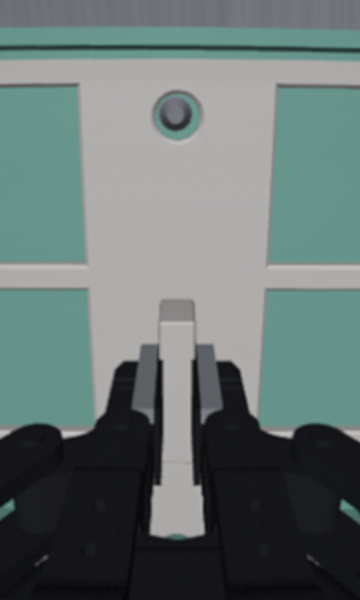

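```bash
python3 - <<'E'
from h import *
p=np.array(arm.get_tool_pos()); 
phi=np.deg2rad(87.2)+.005; p[:2]+=.0007*np.array([np.cos(phi),np.sin(phi)])
for z in np.arange(.047,.0285,-.002):
    arm.line_to([p[0],p[1],float(z)],.03); f=arm.get_ft_force(); print(round(z,4),round(arm.get_tool_pos()[2],4),np.round(f,1),np.round(arm.get_wrist_torque(),2))
    if f[2]>10: break
print(arm.get_time())
E
```

```text
0.047 0.0468 [-0.3 -0.3 -1.4] [-0.   -0.01  0.02]
0.045 0.0448 [ 0.   0.1 -1.7] [ 0.02 -0.04  0.  ]
0.043 0.0428 [ 0.2 -0.9 -2. ] [ 0.01  0.03 -0.02]
0.041 0.0408 [-0.2 -0.1 -2.5] [-0.04  0.04  0.01]
0.039 0.0388 [-0.2  0.7 -0.9] [-0.   -0.01 -0.  ]
0.037 0.0368 [ 0.1 -0.  -1.1] [ 0.01 -0.02  0.  ]
0.035 0.0348 [-0.3 -0.5 -0.5] [-0.02 -0.04 -0.01]
0.033 0.0328 [ 0.3  0.7 -2.4] [ 0.03 -0.04 -0.04]
0.031 0.0308 [-0.7 -0.4 -1.2] [ 0.01  0.01 -0.04]
0.029 0.0289 [ 0.3 -0.1 -1.1] [-0.04 -0.04 -0.01]
31.9333
```

```bash
python3 - <<'E'
from h import *
p=np.array(arm.get_tool_pos())
arm.line_to([p[0],p[1],.0279],.02); print(np.round(arm.get_ft_force(),1)); p=arm.get_tool_pos(); print(p)
arm.move_gripper(0.4); arm.line_to([p[0],p[1],.12],.15); print(np.round(arm.get_ft_force(),1))
arm.movep([p[0],p[1],.24],q(np.deg2rad(87.5))); pose=rpose(); im=imaging.snapshot("wrist"); cv2.imwrite("pics/w7.png",im)
for t,z in [("pin_a",.036),("hole_a",.02),("plate",.02),("tray",0)]: print(t,marks("wrist",t,z,.3))
arm.movep([.5,-.25,.30],q(np.deg2rad(0))); pose=rpose(); im=imaging.snapshot("wrist"); cv2.imwrite("pics/w8.png",im); print(marks("wrist","tin1",0,.3))
imaging.snapshot("top"); print(marks("top","tin1",0,.3)); print(arm.get_time())
E
```

```text
[-1.8  0.5  5.4]
[0.5724745  0.12023677 0.0288413 ]
[0.2 0.3 0.5]
pin_a [(0.61, array([0.5751, 0.1972, 0.036 ])), (0.58, array([0.5663, 0.0474, 0.036 ]))]
hole_a [(0.79, array([0.5719, 0.1953, 0.02  ])), (0.77, array([0.5701, 0.0468, 0.02  ]))]
plate [(0.69, array([0.5711, 0.1225, 0.02  ]))]
tray []
[(0.92, array([ 0.4285, -0.2388,  0.    ])), (0.81, array([ 0.4068, -0.3296,  0.    ])), (0.74, array([ 0.3986, -0.3911,  0.    ])), (0.55, array([ 0.555, -0.432,  0.   ]))]
[(0.82, array([ 0.4071, -0.3289,  0.    ])), (0.78, array([ 0.4306, -0.2407,  0.    ]))]
35.75
```

View pics/w7.png

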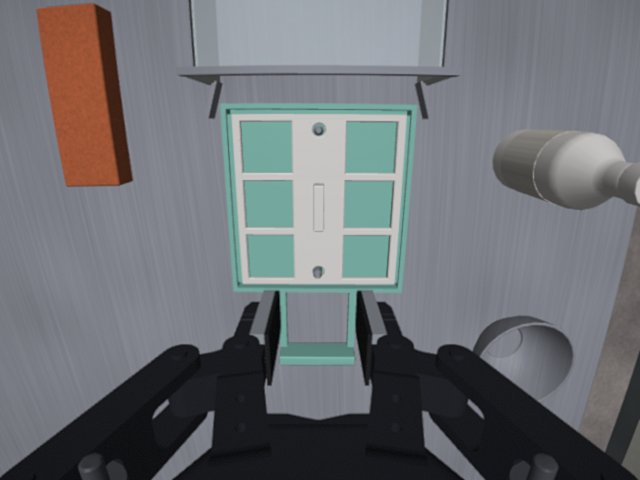

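View pics/w8.png

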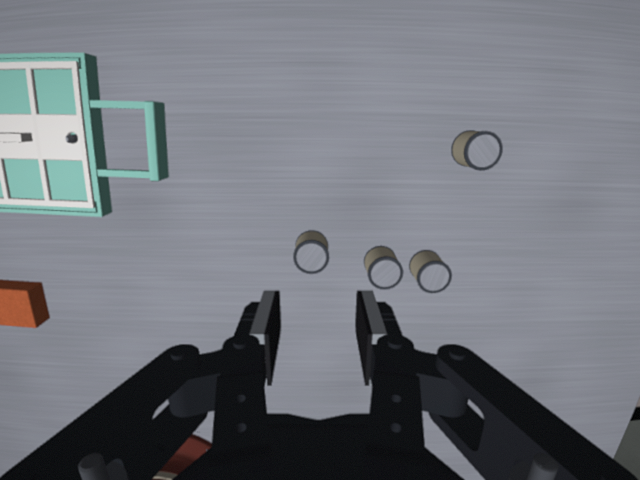

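```bash
cat >> h.py <<'E'
YT=np.deg2rad(87.2); CT=(.5723,.1217); H=.017
PS=q(YT-np.pi/2+0.0)      # first squeeze / look
def clear(px,py): 
    r=arm.ik([px,py,.1],q(YT)); return YT
def down(x,y,z,v=.1): arm.line_to([float(x),float(y),float(z)],v)
def look(near,z=.2):
    arm.movep([near[0]+.02,near[1],z],PS); imaging.snapshot("wrist")
    m=marks("wrist","tin1",0,.3); print("seen",[(c,v.tolist()) for c,v in m])
    return min((v for c,v in m),key=lambda v:np.hypot(*(v[:2]-near)))[:2]
def squeeze(c,o,keep=False):
    arm.movep([c[0],c[1],.085],o); down(c[0],c[1],H); arm.move_gripper(0.3,40); g=arm.get_opening()
    if not keep: arm.move_gripper(.75); down(c[0],c[1],.085,.15)
    return g
def insert(loc):
    t=tf(CT,YT,[loc[0],loc[1],0]); o=q(YT)
    p=arm.get_tool_pos(); down(p[0],p[1],.14,.2); arm.movep([t[0],t[1],.12],o); down(t[0],t[1],.03+H,.12); arm.pause(.1)
    f0=arm.get_ft_force()[2]
    for b in (.022,.018,.013,.007):
        down(t[0],t[1],b+H,.05); f=arm.get_ft_force(); print(" b",b,np.round(f,1),np.round(arm.get_tool_pos()-[t[0],t[1],b+H],4))
        if f[2]-f0>8: print("BLOCKED"); return False
    arm.move_gripper(.62); print(" rel",np.round(arm.get_ft_force(),1)); down(t[0],t[1],.12,.2); return True
E
python3 - <<'E'
from h import *
for p in ((.4285,-.2388),(.4,-.39),(.41,-.33),(.555,-.432)):
    for a in (YT,YT-np.pi/2):
        r=arm.ik([*p,.02],q(a)); print(p,None if r is None else r.round(2))
for l in ((-58,-52),(58,52),(58,-52),(-58,52)):
    t=tf(CT,YT,[l[0]/1e3,l[1]/1e3,.024]); r=arm.ik(list(t),q(YT)); print(t.round(3),None if r is None else r.round(2))
c=look((.4285,-.2388)); arm.move_gripper(.75)
print(c,squeeze(c,PS)); print(squeeze(c,q(YT),True)); print(insert((.058,.052)),arm.get_time())
E
```

```text
(0.4285, -0.2388) [ 0.47  0.71 -0.01  2.07  0.01  0.36  0.41]
(0.4285, -0.2388) [ 0.34  0.72  0.19  2.07 -0.34  0.38 -0.82]
(0.4, -0.39) [ 0.74  0.76 -0.02  1.88  0.02  0.5   0.66]
(0.4, -0.39) [ 0.58  0.78  0.24  1.89 -0.34  0.52 -0.56]
(0.41, -0.33) [ 0.64  0.74 -0.    1.97  0.01  0.43  0.58]
(0.41, -0.33) [ 0.5   0.75  0.22  1.98 -0.34  0.45 -0.65]
(0.555, -0.432) [ 0.64  0.92 -0.02  1.43  0.03  0.79  0.56]
(0.555, -0.432) [ 0.46  0.95  0.33  1.44 -0.36  0.82 -0.71]
[0.621 0.061 0.024] [-0.13  0.82 -0.01  1.68  0.01  0.63 -0.19]
[0.523 0.182 0.024] [-0.34  0.75 -0.05  1.89  0.07  0.5  -0.49]
[0.627 0.177 0.024] [-0.3   0.85 -0.02  1.6   0.02  0.69 -0.38]
[0.518 0.066 0.024] [-0.16  0.72 -0.02  1.98  0.03  0.43 -0.25]
seen [(0.94, [0.4036, -0.3941, 0.0]), (0.89, [0.4106, -0.3304, 0.0]), (0.71, [0.5569, -0.4328, 0.0]), (0.59, [0.4301, -0.2392, 0.0])]
[ 0.4301 -0.2392] 0.49985851093128997
0.5002543337768796
 b 0.022 [-0.4  0.1 -1.3] [-0.0003 -0.0001 -0.0003]
 b 0.018 [-0.2 -0.3 -0.6] [-0.0002 -0.0001 -0.0003]
 b 0.013 [-0.1 -0.8  0.1] [-0.0003 -0.0001 -0.0004]
 b 0.007 [-0.3 -0.9 -0.5] [-0.0003 -0.0001 -0.0004]
 rel [-0.   0.1  0.4]
True 46.7583
```

```bash
python3 - <<'E'
from h import *
arm.move_gripper(.75)
c=look((.557,-.4328)); print(c,squeeze(c,PS),squeeze(c,q(YT),True)); ok=insert((.058,-.052)); print(ok,arm.get_time())
if not ok: raise SystemExit
arm.move_gripper(.75)
c=look((.405,-.3935)); print(c,squeeze(c,q(YT),True))
down(c[0],c[1],.10,.15); c=np.array((.46,-.26)); arm.movep([*c,.10],q(YT)); down(*c,H+.001); arm.move_gripper(.75); down(*c,.085,.15)
print(squeeze(c,PS),squeeze(c,q(YT),True)); ok=insert((-.058,.052)); print(ok,arm.get_time())
if not ok: raise SystemExit
arm.move_gripper(.75)
c=look((.4095,-.330)); print(c,squeeze(c,PS),squeeze(c,q(YT),True)); print(insert((-.058,-.052)),arm.get_time())
E
```

```text
seen [(0.87, [0.5547, -0.4304, 0.0]), (0.65, [0.4038, -0.3914, 0.0])]
[ 0.5547 -0.4304] 0.49753162883424296 0.5020423239465561
 b 0.022 [ 0.2  0.8 -1.4] [-0.0004 -0.0002 -0.0004]
 b 0.018 [ 0.4 -0.8 -1.5] [-0.0002 -0.0001 -0.0003]
 b 0.013 [-0.6 -0.  -0.9] [-0.0004 -0.0002 -0.0005]
 b 0.007 [-0.4  0.3 -0.3] [-0.0002 -0.0001 -0.0004]
 rel [-0.4 -0.4 -0. ]
True 60.075
seen [(0.6, [0.3997, -0.393, 0.0]), (0.57, [0.3742, -0.2922, 0.0])]
[ 0.3997 -0.393 ] 0.50045105010292
0.502000303998413 0.49643542574255684
 b 0.022 [-0.7  0.  -0.9] [-0.0003 -0.     -0.0002]
 b 0.018 [ 0.4  0.1 -0.8] [-0.0002 -0.     -0.0003]
 b 0.013 [ 0.  -0.3  0. ] [-0.0003 -0.     -0.0004]
 b 0.007 [ 0.2  0.2 -0.7] [-0.0003 -0.0001 -0.0004]
 rel [-0.2  0.1 -0.6]
True 78.3583
seen [(0.58, [0.3729, -0.2893, 0.0])]
[ 0.3729 -0.2893] 0.5019177252922592 0.4996122570341777
 b 0.022 [-0.3 -0.6 -0.4] [-0.0004 -0.0001 -0.0004]
 b 0.018 [-0.   0.7 -1.2] [-0.0002 -0.     -0.0003]
 b 0.013 [-0.7  0.5 -0.8] [-0.0003 -0.0001 -0.0005]
 b 0.007 [-0.8  0.1 -1. ] [-0.0003 -0.0001 -0.0005]
 rel [-0.4  0.4 -0.3]
True 90.2833
```

```bash
python3 - <<'E'
from h import *
arm.movep([0.60,-.02,.28],PS); pose=rpose(); im=imaging.snapshot("wrist"); cv2.imwrite("pics/w9.png",im)
for t,z in [("pull_bar",.042),("tin1",.005),("pin_a",.036),("tray",0)]: print(t,marks("wrist",t,z,.2))
print("bar expected",tf(CT,YT,[-.18,0,.042])); imaging.snapshot("top"); print(marks("top","pull_bar",.042),marks("top","tin1",.005,.3)); print(arm.get_time())
E
```

```text
pull_bar []
tin1 [(0.89, array([0.6249, 0.1811, 0.005 ])), (0.88, array([0.6243, 0.0633, 0.005 ])), (0.87, array([0.516 , 0.0628, 0.005 ])), (0.85, array([0.5224, 0.1838, 0.005 ]))]
pin_a [(0.95, array([0.5749, 0.1968, 0.036 ])), (0.75, array([0.5671, 0.0499, 0.036 ]))]
tray []
bar expected [ 0.56350704 -0.0580851   0.042     ]
[(0.59, array([0.5691, 0.1879, 0.042 ]))] [(0.94, array([0.6227, 0.0646, 0.005 ])), (0.9, array([0.6235, 0.1846, 0.005 ])), (0.86, array([0.5083, 0.0651, 0.005 ])), (0.72, array([0.5248, 0.1879, 0.005 ]))]
91.75
```

View pics/w9.png

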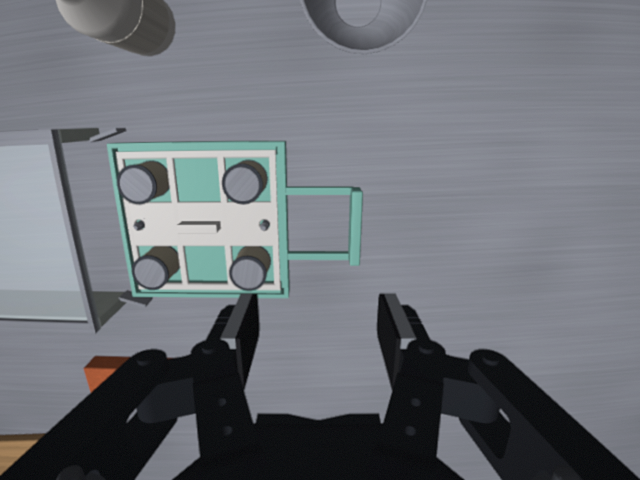

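```bash
python3 - <<'E'
from h import *
u=np.array([np.cos(YT),np.sin(YT)]); b=tf(CT,YT,[-.18,0,0])[:2]; b=b+[0,.0]
arm.move_gripper(.7); arm.movep([*b,.09],PS); down(*b,.016,.08); print(np.round(arm.get_ft_force(),1))
arm.move_gripper(0,60); print("grip",arm.get_opening(),np.round(arm.get_ft_force(),1))
ds=list(np.arange(.01,.08,.01))+list(np.arange(.09,.2,.02))+list(np.arange(.204,.26,.002))
for d in ds:
    p=b+u*d; down(*p,.016,.05); f=np.array(arm.get_ft_force()); fu=f[:2]@u; fl=f[0]*u[1]-f[1]*u[0]
    print(round(d,3),"fu %.1f fl %.1f fz %.1f"%(fu,fl,f[2]),np.round(arm.get_wrist_torque(),2))
    if abs(fu)>14 or abs(fl)>15: print("stop"); break
print(arm.get_tool_pos(),arm.get_opening(),arm.get_time())
E
```

```text
[ 0.   0.  -0.2]
grip 0.12852552052898245 [-0.  -3.1  2.8]
0.01 fu -5.3 fl -0.6 fz 5.9 [-0.99  0.13  0.02]
0.02 fu -5.6 fl 0.4 fz 5.6 [-0.95  0.08 -0.05]
0.03 fu -5.3 fl 0.6 fz 4.6 [-0.93  0.1  -0.04]
0.04 fu -4.9 fl -0.7 fz 5.2 [-0.97  0.06 -0.06]
0.05 fu -5.9 fl 0.6 fz 4.6 [-0.93 -0.   -0.01]
0.06 fu -5.2 fl 0.2 fz 5.6 [-1.02  0.11 -0.06]
0.07 fu -5.4 fl 0.7 fz 5.1 [-0.98  0.07 -0.09]
0.08 fu -5.6 fl 0.0 fz 4.6 [-0.99  0.05 -0.09]
0.09 fu -6.7 fl -0.2 fz 5.3 [-1.    0.06 -0.13]
0.11 fu -4.6 fl 1.9 fz 5.8 [-0.98  0.04 -0.02]
0.13 fu -5.0 fl 0.6 fz 5.5 [-1.03 -0.01 -0.04]
0.15 fu -5.6 fl -0.4 fz 6.1 [-0.99  0.03 -0.14]
0.17 fu -4.9 fl 0.6 fz 5.8 [-1.02  0.05 -0.13]
0.19 fu -4.8 fl 1.4 fz 7.2 [-1.   -0.03 -0.1 ]
0.204 fu -4.8 fl 0.9 fz 6.1 [-1.02 -0.06 -0.12]
0.206 fu -7.8 fl -0.3 fz 7.9 [-1.38  0.05  0.01]
0.208 fu -8.2 fl 0.8 fz 6.9 [-1.42  0.01 -0.06]
0.21 fu -8.9 fl -0.5 fz 6.6 [-1.48  0.04 -0.03]
0.212 fu -8.1 fl 0.8 fz 7.3 [-1.49  0.04 -0.03]
0.214 fu -8.6 fl 0.2 fz 6.6 [-1.49  0.07  0.  ]
0.216 fu -8.9 fl 0.4 fz 6.0 [-1.5  -0.01 -0.04]
0.218 fu -8.3 fl 0.3 fz 7.7 [-1.48  0.01 -0.  ]
0.22 fu -8.3 fl -0.8 fz 7.3 [-1.47  0.02 -0.04]
0.222 fu -7.8 fl 0.0 fz 7.2 [-1.45  0.03 -0.01]
0.224 fu -8.8 fl -0.3 fz 7.3 [-1.42  0.02  0.03]
0.226 fu -9.3 fl 0.6 fz 6.5 [-1.46 -0.04 -0.04]
0.228 fu -8.1 fl 0.4 fz 6.9 [-1.5   0.   -0.06]
0.23 fu -8.9 fl 0.5 fz 7.6 [-1.51  0.03 -0.06]
0.232 fu -10.5 fl -1.2 fz 7.6 [-1.67 -0.04  0.  ]
0.234 fu -12.9 fl 0.4 fz 8.7 [-2.08  0.07  0.12]
0.236 fu -15.2 fl 0.1 fz 9.9 [-2.52  0.12  0.17]
stop
[0.57533116 0.16802525 0.01658925] 0.12787741050769308 104.7
```

```bash
python3 - <<'E'
from h import *
u=np.array([np.cos(YT),np.sin(YT)]); b=tf(CT,YT,[-.18,0,0])[:2]
for d in (.240,.244,.248):
    down(*(b+u*d),.016,.05); arm.pause(.3); f=np.array(arm.get_ft_force()); print(d,"%.1f"%(f[:2]@u),np.round(arm.get_tool_pos(),4),((np.array(arm.get_tool_pos()[:2])-b)@u).round(4))
arm.move_gripper(.6); p=arm.get_tool_pos(); print(p); down(p[0],p[1],.13,.15); 
arm.movep([.62,.16,.28],PS); im=imaging.snapshot("wrist"); cv2.imwrite("pics/w10.png",im)
for t,z in [("pull_bar",.042),("pin_a",.036),("tin1",.005)]: print(t,marks("wrist",t,z,.2))
arm.movep([.45,-.3,.3],PS); cv2.imwrite("pics/t2.png",cv2.resize(imaging.snapshot("top")[140:350,60:300],None,fx=3,fy=2.8)); print(arm.get_time())
E
```

```text
0.24 -20.0 [0.5758 0.1681 0.0166] 0.2265
0.244 -24.9 [0.5767 0.1684 0.0166] 0.2268
0.248 -29.1 [0.5774 0.1685 0.0166] 0.227
[0.57502492 0.1789363  0.01531064]
pull_bar [(0.92, array([0.5722, 0.1694, 0.042 ]))]
pin_a []
tin1 []
110.4417
```

View pics/w10.png

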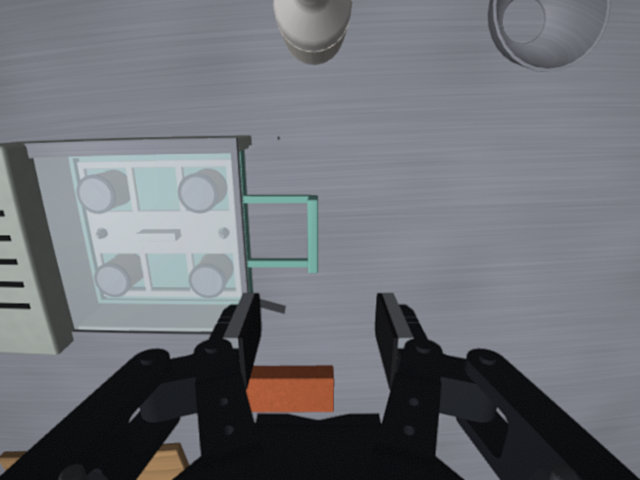

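View pics/t2.png

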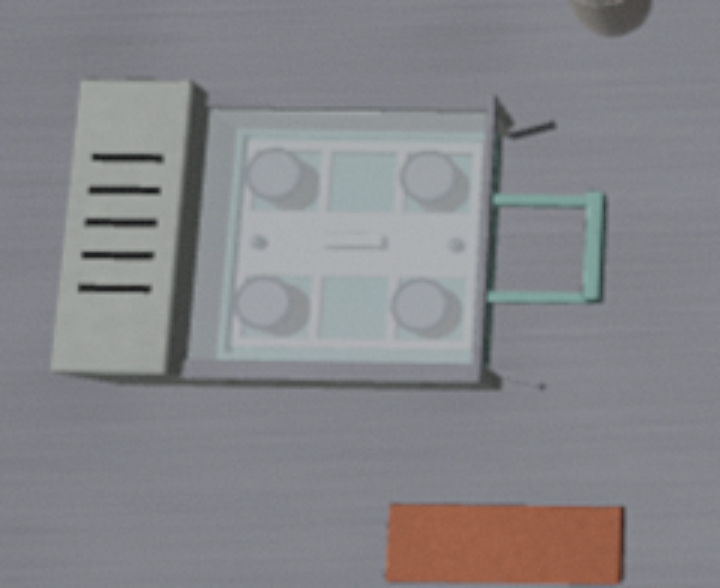

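```bash
python3 - <<'E'
from h import *
for n,p,z in [("far wall L",(241,130),.024),("far wall R",(222,358),.024),("block front L",(190,82),.11),("block front R",(165,372),.11),("cover mouth L",(495,108),.082),("cover mouth R",(484,382),.082),("pins",(260,243),.036),("",(457,245),.036),("bar",(603,193),.042),("",(600,300),.042),("vane L",(553,124),.022),("vane R",(543,387),.022)]:
    print(n,to_world("top",(p[0]/3+60,p[1]/2.8+140),z).round(4))
for t,z in [("pull_bar",.042),("pin_a",.036),("tin1",.005),("tray",0),("case_back",0),("case_mouth",0),("plate",.02)]: print(t,marks("top",t,z,.2))
imaging.snapshot("side")
for t,z in [("pull_bar",.042),("case_mouth",0)]: print(t,marks("side",t,z,.2))
E
```

```text
far wall L [[0.6812 0.4378 0.024 ]]
far wall R [[0.4933 0.4459 0.024 ]]
block front L [[0.6953 0.4432 0.11  ]]
block front R [[0.4739 0.452  0.11  ]]
cover mouth L [[0.6765 0.2314 0.082 ]]
cover mouth R [[0.4628 0.2384 0.082 ]]
pins [[0.5837 0.416  0.036 ]]
 [[0.5776 0.2685 0.036 ]]
bar [[0.6156 0.1583 0.042 ]]
 [[0.529  0.1612 0.042 ]]
vane L [[0.6795 0.1987 0.022 ]]
vane R [[0.4633 0.2067 0.022 ]]
pull_bar [(0.8, array([0.579, 0.164, 0.042]))]
pin_a [(0.67, array([0.5756, 0.2708, 0.036 ]))]
tin1 []
tray [(0.31, array([0.3422, 0.2389, 0.    ]))]
case_back [(0.6, array([ 0.7971, -0.0736,  0.    ]))]
case_mouth []
plate []
pull_bar [(0.7, array([0.5757, 0.1466, 0.042 ]))]
case_mouth []
```

```bash
python3 - <<'E'
from h import *
u=np.array([np.cos(YT),np.sin(YT)]); b=tf(CT,YT,[-.18,0,0])[:2]
arm.move_gripper(0,40); s=b+u*.18
arm.movep([*s,.10],PS); down(*s,.022,.1)
for d in np.arange(.186,.250,.002):
    down(*(b+u*d),.022,.04); f=np.array(arm.get_ft_force()); fu=f[:2]@u; a=(np.array(arm.get_tool_pos()[:2])-b)@u
    if fu<-2: print(round(d,3),"%.1f"%fu,a.round(4),np.round(arm.get_wrist_torque(),2)[2])
    if fu<-24: break
p=arm.get_tool_pos(); down(*(b+u*.18),.022,.1); down(*(b+u*.18),.13,.15)
arm.movep([.62,.16,.28],PS); imaging.snapshot("wrist"); print(marks("wrist","pull_bar",.042,.2))
arm.movep([.45,-.3,.3],PS); print(arm.get_time(),np.round(arm.get_ft_force(),1))
E
```

```text
0.208 -2.7 0.2071 -0.03
0.21 -4.8 0.2071 -0.02
0.212 -7.4 0.2072 0.05
0.214 -9.7 0.2073 0.03
0.216 -11.9 0.2075 0.06
0.218 -14.7 0.2075 -0.02
0.22 -16.3 0.2075 0.05
0.222 -19.8 0.2076 0.05
0.224 -21.5 0.2076 0.04
0.226 -24.6 0.2076 0.02
[(0.66, array([0.5752, 0.1684, 0.042 ]))]
123.5167 [ 0.7 -0.6  0.2]
```

```bash
python3 -c "
from h import *
print(finish_job())"
```

```text
the job is handed in; nothing more can be done
None
```

The job is handed in: the plate sits over both pins, all four tins present stand lid up in its corner openings, and the loaded tray is back in the case, stopping hard against the back when pushed with about 25 N; the bowl, whetstone and bottle were not touched.

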